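# Run a fingertip along the topping caddy to shut its lids

## Robot

A 6-joint arm with a two-finger parallel gripper is mounted at the origin on the work surface. World frame = base frame: x ahead of the robot, y to its left, z up, the work surface at z = 0. Lengths are in m, angles in rad, forces in N, time in s.
With the tool pointing down it reaches from about 0.225 to 0.875 m from the base axis. Payload 3.4 kg.
Tool frame: the origin (TCP) lies on the mounting face of the last link; the fingertips stand 173 mm ahead of it and the grasp point (between the pads) lies 155 mm ahead of it; x points along the fingers, y is the direction in which the jaws open and shut, and the axes are right-handed (so a half turn about x gives the same grasp; the last joint's range is limited). The gripper opens to 85 mm and grips with 20 to 120 N. Pads are 22 mm wide; open, the fingers measure 114 mm over their backs; the gripper's body (76 mm by 85 mm) begins 54 mm behind the grasp point. The pads swing forward as they close: fully open they stand 13 mm farther back than shut.
Start: joints at [-1.259, 0.276, 1.505, -0, 1.361, -0.121], TCP at [0.241, -0.522, 0.405] pointing down, gripper open.
Joint ranges: [-2.89, 2.89], [-0.75, 2.08], [0.22, 2.7], [-1.18, 4.32], [0.11, 2.71], [-2.7, 2.7]. Speed limits (rad/s): [2.57, 2.57, 3.14, 3.14, 3.14, 3.14].

## Interface

Orientations are given as a unit quaternion [w, x, y, z].
In Python, from rig import manip gives the robot as it stands.
- The arm moves only by the tool arm_command, never from a script. Its argument "targets" is a list of rows, each an object with "dp": the shift along the tool's x, y, z in m, a list of three; "turn": the turn, a rotation vector about the tool's x, y, z in degrees, a list of three; "grip": the opening, from -1 (shut) to 1 (fully open). In form: [{"dp": [tx, ty, tz], "turn": [wx, wy, wz], "grip": grip}, ...]. A call has 1 to 8 rows; each row shifts and turns the commanded pose from where the row before left it, along the tool's axes as they then stand; what a row does not reach is not made up. A row lasts 1/10 s, in which the tool goes at most 50 mm and 8.59 degrees, less where a joint would pass 70% of its speed; a pose out of reach is approached as far as the arm can. A call with a gripper value outside its range is refused whole. The fingers move at their own pace and stop on an object; "grip_force" is the grip in N (left out, the last holds). Time passes only in rows, so rows that do not move let the fingers close. It gives the time, the measured TCP pose, the force and the opening at its end, in the units of the state.
- manip.get_state(): the state, without advancing time (a new reading comes with each control period).
- manip.get_image(name): name is "scene" or "top" or "wrist"; returns the picture (420x560x3 uint8, red, green, blue); there is no depth.
- manip.calibration(name): a dict with "fx", "fy", "cx", "cy" (pixels), "k1" (the pictures are not rectified: a ray, as slopes to the right and down, at radius r is drawn at 1 + k1 r^2 times it, then the intrinsics apply), "R" (3x3) and "t" (3): a world point X has camera coordinates R X + t. Camera axes: x right, y down, z forward; pixel columns grow to the right and rows downward; lengths in m; the calibration is good to about 2 mm. A picture is of the moment at which its call begins: read the wrist's pose just before it. calibration takes no time and is no camera call; for the wrist camera it gives the pose at the moment of the call.
- manip.sign_off(): hands the job in, once; it reports no verdict.
The state is a dict: "clock": time; "qpos": joint angles; "qd": joint speeds; "effort": joint torques, N m; "position": TCP position; "ee_rot": TCP orientation; "contact_force": force on the tool from outside, world axes, zero at the start; "moment": the same for the moment, N m; "width": finger opening in m.
Only numpy, scipy, OpenCV 4.12 (cv2) and the standard library are available. Lean on these libraries where they do the work, as an engineer would, in place of code of your own. Each camera call takes 0.05 s, during which the arm holds its last target.

## Task

Close the five open lids of the topping caddy by running the closed fingertips gently along the middle of the row in one go, from the lime-green end to the far end, so that the lids are pressed flat one after another in that order; keep the fingertips low on the row until the last lid is shut, then move the hand clear. Grip nothing, do not lift the caddy or push it out of its place, and leave the soy bottle, the blue dish and the two sushi rolls alone.

Things in the scene. Friction and masses are not known exactly. Their poses are not given: they have to be found in the camera images.
- caddy: Topping caddy standing loose on the work board: a steel tray, 84 mm wide (its x) and 270 mm long (its y, from -120 to +150 mm), 0.85 to 1.25 kg, with five filled wells in a row along its y, each with a white hinged lid. Origin at the bottom, under the middle of the row of lids; z up. The row's centre line is x = 0, and the top of the shut lids and of the lime-green end block is one level surface 52 mm above the bottom.
- start (a point): Centre of the top of the lime-green end block (84 x 40 mm, x by y; 52 mm above the bottom), a free landing place for the fingertips before the first lid; at caddy y = +130 mm.
- finish (a point): End of the row of lids, at the free edge of the shut lid5, on the centre line, at caddy y = -110 mm, at shut-lid height. The caddy ends 10 mm farther on.
- lid1 (a joint): Opening angle of lid 1 of 5, counted from the green block: 0 = shut flat, grows as the free edge rises, to 0.9 at most; starts between 0.35 and 0.65. Lid 76 mm (caddy x) by 42 mm (caddy y), 4 mm thick, hinged on its side nearer the green block at caddy y = 110 mm, 50 mm above the bottom; its free edge points to caddy -y. Light friction hinge (0.008 N m, no spring): stays at the angle where it is left.
- lid1_edge (a point): Middle of the upper free edge of lid 1, moving with it.
- lid2 (a joint): Opening angle of lid 2 of 5, counted from the green block: 0 = shut flat, grows as the free edge rises, to 0.9 at most; starts between 0.35 and 0.65. Lid 76 mm (caddy x) by 42 mm (caddy y), 4 mm thick, hinged on its side nearer the green block at caddy y = 66 mm, 50 mm above the bottom; its free edge points to caddy -y. Light friction hinge (0.008 N m, no spring): stays at the angle where it is left.
- lid2_edge (a point): Middle of the upper free edge of lid 2, moving with it.
- lid3 (a joint): Opening angle of lid 3 of 5, counted from the green block: 0 = shut flat, grows as the free edge rises, to 0.9 at most; starts between 0.35 and 0.65. Lid 76 mm (caddy x) by 42 mm (caddy y), 4 mm thick, hinged on its side nearer the green block at caddy y = 22 mm, 50 mm above the bottom; its free edge points to caddy -y. Light friction hinge (0.008 N m, no spring): stays at the angle where it is left.
- lid3_edge (a point): Middle of the upper free edge of lid 3, moving with it.
- lid4 (a joint): Opening angle of lid 4 of 5, counted from the green block: 0 = shut flat, grows as the free edge rises, to 0.9 at most; starts between 0.35 and 0.65. Lid 76 mm (caddy x) by 42 mm (caddy y), 4 mm thick, hinged on its side nearer the green block at caddy y = -22 mm, 50 mm above the bottom; its free edge points to caddy -y. Light friction hinge (0.008 N m, no spring): stays at the angle where it is left.
- lid4_edge (a point): Middle of the upper free edge of lid 4, moving with it.
- lid5 (a joint): Opening angle of lid 5 of 5, counted from the green block: 0 = shut flat, grows as the free edge rises, to 0.9 at most; starts between 0.35 and 0.65. Lid 76 mm (caddy x) by 42 mm (caddy y), 4 mm thick, hinged on its side nearer the green block at caddy y = -66 mm, 50 mm above the bottom; its free edge points to caddy -y. Light friction hinge (0.008 N m, no spring): stays at the angle where it is left.
- lid5_edge (a point): Middle of the upper free edge of lid 5, moving with it.
- soy_mid (a point): Amber soy bottle with red cap, 48 mm across, 115 mm tall, loose, upright; point half-way up. A bystander.
- dish_mid (a point): Blue sauce dish, 72 mm across, 32 mm tall, loose; point half-way up. A bystander.
- maki1_mid (a point): Sushi roll piece, dark green side, white top with orange centre, 40 mm across, 28 mm tall, loose; point half-way up. A bystander.
- maki2_mid (a point): Second sushi roll piece, same as the first. A bystander.

How it is judged:
On the way, in this order (a step that is already met when the one before it is completed fails the run):
1. lid 1 from the green end is pressed shut, the later ones still open (value of joint lid1 below 0.14 rad), for 0.05 s.
2. lid 2 from the green end is pressed shut, the later ones still open (value of joint lid2 below 0.14 rad), for 0.05 s.
3. lid 3 from the green end is pressed shut, the later ones still open (value of joint lid3 below 0.14 rad), for 0.05 s.
4. lid 4 from the green end is pressed shut, the later ones still open (value of joint lid4 below 0.14 rad), for 0.05 s.
5. lid 5 from the green end is pressed shut (value of joint lid5 below 0.14 rad), for 0.05 s.
At the end, for the whole second after the job is handed in: All five lids are shut (opening angle under 0.14 rad, about 6 mm at the free edge), the caddy stands flat and at rest with both ends within 20 mm of where they were, and the bottle, dish and sushi rolls are within 15 mm of where they were (value of joint each of lid1, lid2, lid3, lid4, lid5 below 0.14 rad and distance of each of start, finish from where it was at the start of the episode below 0.02 m and angle between caddy's own z axis and vertical below 0.05 rad and linear speed of caddy below 0.01 m/s and distance of each of soy_mid, dish_mid, maki1_mid, maki2_mid from where it was at the start of the episode below 0.015 m); the robot touches nothing.
It fails at once if the caddy is lifted or tipped (angle between caddy's own z axis and vertical above 0.12 rad or height (world z) of caddy above 0.012 m).
It fails at once if the caddy is pushed out of its place (an end moves more than 20 mm) (distance of any of start, finish from where it was at the start of the episode above 0.02 m).
It fails at once if between the shutting of the first and the last lid the hand leaves the row: fingertips raised more than about 25 mm over the shut lids, or more than 30 mm to the side of the centre line (value of joint lid1 below 0.14 rad and value of joint lid5 above 0.14 rad and (z of the grasp point in the frame of caddy above 0.098 m or x of the grasp point in the frame of caddy above 0.03 m or x of the grasp point in the frame of caddy below -0.03 m)).
It fails at once if the fingers press on the caddy or its lids with more than 40 N (contact force between the fingers and caddy above 40 N).
It fails at once if the soy bottle, the dish or a sushi roll is moved more than 15 mm (distance of any of soy_mid, dish_mid, maki1_mid, maki2_mid from where it was at the start of the episode above 0.015 m).
It also fails if it takes over 38 s, if anything falls off the work surface, if the arm or the gripper's body presses on something with over 40 N, if the wrist force passes 120 N, or if a joint passes its speed limit or range.

## Working session

There is one attempt and no reset: what is moved stays moved. The work goes in short steps, Python scripts to look and compute and a tool call to move; the robot and the scene stay as the last step left them, time stands still between calls to the robot, and variables do not carry over. Pictures are saved under pics/ and viewed, and the job is handed in when it is done.

Besides the shell and the picture viewer there is one more tool, called after "Emit:" by a JSON object that holds its "fn" and its "kwargs". arm_command: Moves the arm, as the interface text tells. Its arguments: {"type":"object","properties":{"targets":{"type":"array"},"grip_force":{"type":"number"}},"required":["targets"]}

```bash
mkdir -p pics; ls; python3 - <<'E'
from rig import manip
import cv2
s=manip.get_state();print(s)
for n in ["scene","top","wrist"]:
    c=manip.calibration(n);print(n,c)
    cv2.imwrite(f"pics/{n}0.png",manip.get_image(n)[:,:,::-1])
E
```

```text
pics
{'clock': 0.0, 'qpos': array([-1.25899595e+00,  2.76599358e-01,  1.50615849e+00, -9.56673273e-06,
        1.36068515e+00, -1.20976025e-01]), 'qd': array([-2.79972031e-04, -1.49788953e-03, -2.91704908e-05,  6.26340812e-04,
        3.38500690e-04, -1.67326467e-03]), 'effort': array([ 5.08799094e-04, -4.16771007e+01, -2.45803213e+01, -1.33925200e-04,
        1.08699489e-02,  3.18207924e-06]), 'position': array([ 0.24108965, -0.52177645,  0.40382682]), 'ee_rot': array([-0.151168  , -0.69055048, -0.1524698 ,  0.69068171]), 'contact_force': array([-0.4228247 , -0.02899582, -0.17714442]), 'moment': array([-0.0108992 ,  0.02516689, -0.03101222]), 'width': 0.08581363631678504}
scene {'fx': 436.1781205980967, 'fy': 436.1781205980967, 'cx': 280.02145604560917, 'cy': 210.9834460641277, 'k1': -0.10244805361226737, 'R': array([[ 0.71643187,  0.69754909,  0.01227346],
       [ 0.47212859, -0.47180712, -0.74464262],
       [-0.51363407,  0.53928036, -0.66735053]]), 't': array([-0.43225232, -0.21838304,  1.03631228])}
top {'fx': 420.67954807665683, 'fy': 420.67954807665683, 'cx': 276.1115637218708, 'cy': 214.0221414586145, 'k1': -0.04746408515884307, 'R': array([[-7.65764396e-03, -9.99274136e-01,  3.73170394e-02],
       [-9.83865367e-01,  8.58383291e-04, -1.78908364e-01],
       [ 1.78746469e-01, -3.80849592e-02, -9.83157788e-01]]), 't': array([0.0097859 , 0.58864536, 0.76559405])}
wrist {'fx': 326.738499542831, 'fy': 326.738499542831, 'cx': 285.29133967424286, 'cy': 208.69091623713274, 'k1': -0.05866467133346677, 'R': array([[ 0.41863504, -0.90814989, -0.00291294],
       [-0.85837768, -0.39673453,  0.32525292],
       [-0.29653407, -0.13366187, -0.94562257]]), 't': array([-0.57301756, -0.04168854,  0.38284869])}
```

View pics/scene0.png

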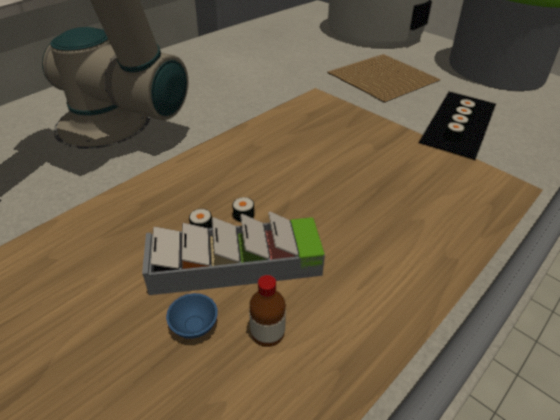

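View pics/top0.png

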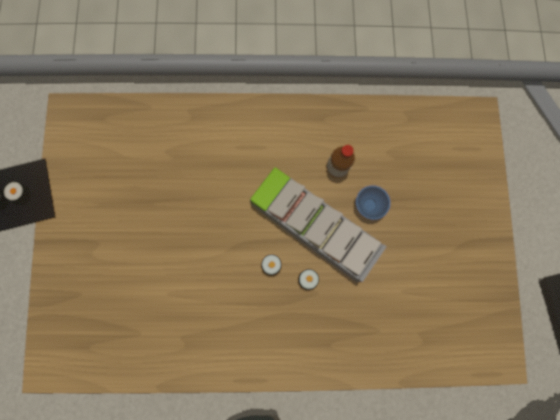

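View pics/wrist0.png

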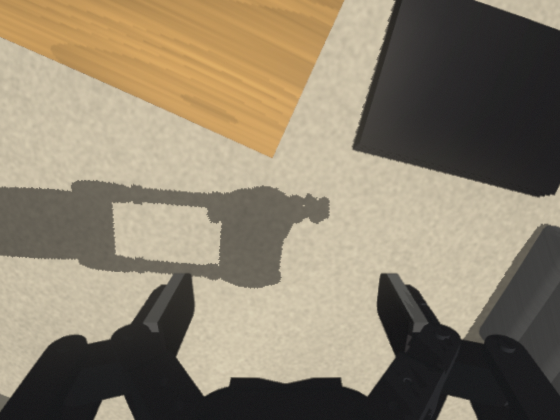

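```bash
python3 - <<'E'
import cv2
a=cv2.imread("pics/top0.png")[150:300,235:405]
cv2.imwrite("pics/topz.png",cv2.resize(a,None,fx=4,fy=4,interpolation=cv2.INTER_CUBIC))
a=cv2.imread("pics/scene0.png")[190:350,135:335]
cv2.imwrite("pics/scenez.png",cv2.resize(a,None,fx=3.75,fy=3.75,interpolation=cv2.INTER_CUBIC))
E
```

```text
(no output)
```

View pics/topz.png

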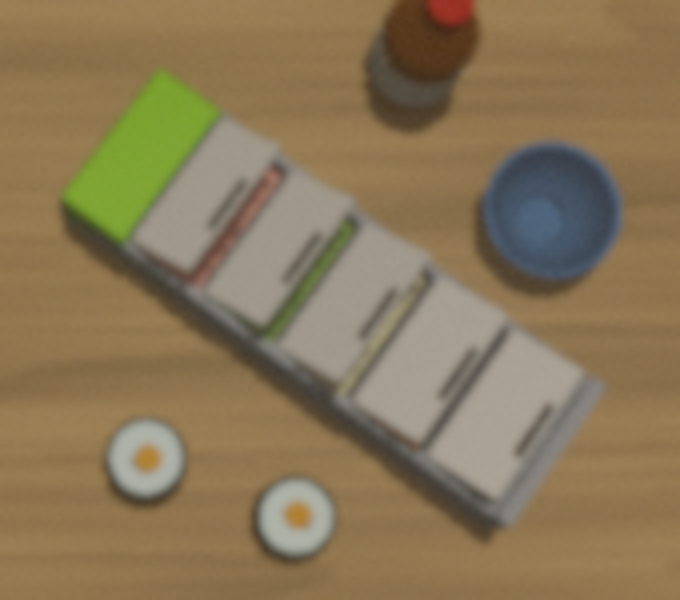

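View pics/scenez.png

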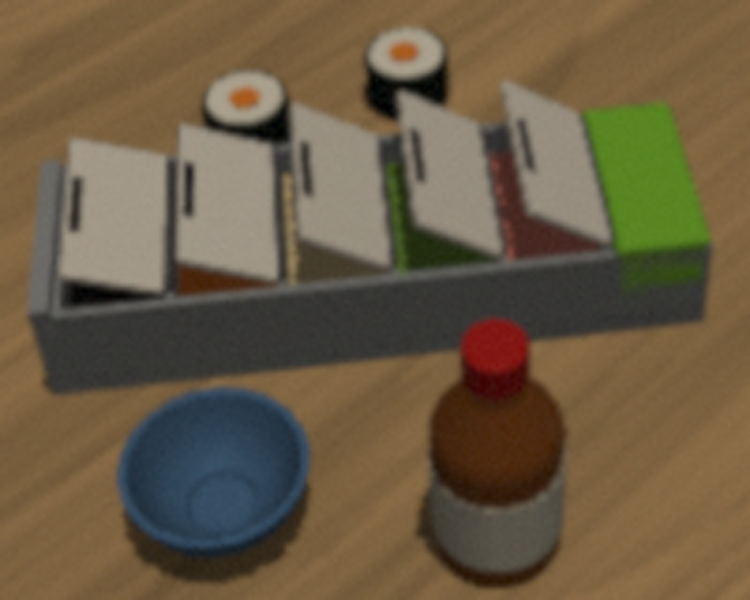

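```bash
cat > h.py <<'E'
import numpy as np, cv2
from rig import manip
from scipy.optimize import least_squares
def proj(c,X):
    p=np.atleast_2d(X)@np.array(c['R']).T+np.array(c['t']); s=p[:,:2]/p[:,2:]
    s=s*(1+c['k1']*(s**2).sum(1,keepdims=True))
    return s*[c['fx'],c['fy']]+[c['cx'],c['cy']]
def w(P,q): # q=x,y,yaw,z
    c,s=np.cos(q[2]),np.sin(q[2]); P=np.atleast_2d(P)
    return P@np.array([[c,-s,0],[s,c,0],[0,0,1]]).T+[q[0],q[1],q[3]]
E
cat > fit.py <<'E'
from h import *
ct,cs=manip.calibration('top'),manip.calibration('scene')
f=np.array
# top: bottle side = +x
tp=f([[42,150,52],[42,110,52],[-42,110,52],[-42,150,52]])/1e3
tu=f([[163,70],[220,110],[122,243],[62,202]])/4+[235-.375,150-.375]
sp=f([[-42,110,52],[-42,150,52],[42,150,52],[42,110,52],[42,-120,0],[42,150,0]])/1e3
su=f([[583,112],[668,103],[710,243],[617,253],[55,390],[703,320]])/3.75+[135-.37,190-.37]
r=lambda q:np.r_[(proj(ct,w(tp,q))-tu).ravel(),(proj(cs,w(sp,q))-su).ravel()]
for z in (None,0):
    g=(lambda q:r(q)) if z is None else (lambda q:r(f([*q[:3],0])))
    s=least_squares(g,[.55,-.1,-.9,0]);print(s.x,np.degrees(s.x[2]));print(s.fun.reshape(-1,2).round(1).tolist())
q=f([*s.x[:3],0]);np.save('q.npy',q)
def ray(u,c,z):
    o=least_squares(lambda p:(proj(c,[p[0],p[1],z])-u).ravel(),[.5,0]);return o.x
for n,u,z in [('dish',(552,210),.032),('m1',(146,460),.028),('m2',(295,517),.028),('cap',(450,5),.112)]:
    x=ray(f(u)/4+[235,150],ct,z); print(n,x, (x-q[:2])@f([[np.cos(q[2]),-np.sin(q[2])],[np.sin(q[2]),np.cos(q[2])]]))
# lid angles overlay
im=[cv2.imread('pics/top0.png'),cv2.imread('pics/scene0.png')]
def ov(im,c,q):
    im=cv2.resize(im,None,fx=4,fy=4,interpolation=cv2.INTER_CUBIC)
    for P in [f([[42,150,52],[-42,150,52],[-42,110,52],[42,110,52]]),f([[42,150,0],[-42,150,0],[-42,-120,0],[42,-120,0]])]+[f([[38,h,52],[-38,h,52]]) for h in (66,22,-22,-66)]+[f([[38,-110,52],[-38,-110,52]])]:
        cv2.polylines(im,[((proj(c,w(P/1e3,q))+.375)*4).astype(int).reshape(-1,1,2)],True,(0,0,255),1)
    return im
cv2.imwrite('pics/ov.png',np.hstack([cv2.resize(ov(im[0],ct,q)[600:1200,940:1620],(400,353)),cv2.resize(ov(im[1],cs,q)[760:1400,540:1340],(400,320)).__class__(0) if 0 else cv2.copyMakeBorder(cv2.resize(ov(im[1],cs,q)[760:1400,540:1340],(400,320)),0,33,0,0,0)]))
E
python3 fit.py
```

```text
[ 0.56215175 -0.08402407 -0.65230101 -0.00350114] -37.37409474693017
[[-0.9, -0.9], [0.9, 0.9], [-0.2, 0.6], [-1.4, -1.3], [-0.8, -0.5], [0.5, -0.3], [0.5, -0.3], [-0.8, -0.3], [-0.2, 0.6], [-0.3, 1.3]]
[ 0.56337551 -0.08548212 -0.64853123  0.        ] -37.15810225771106
[[-0.4, -1.8], [1.5, -0.0], [0.5, -0.1], [-0.8, -2.0], [-1.0, -1.5], [0.4, -1.3], [0.7, -1.2], [-0.7, -1.1], [-1.0, 0.5], [-0.2, 0.5]]
dish [ 0.6160793  -0.19049534] [ 0.10543316 -0.05185862]
m1 [0.49149922 0.01613227] [-0.11866014  0.03756934]
m2 [ 0.46326493 -0.05670438] [-0.09716753 -0.0375334 ]
cap [ 0.6971471  -0.12497684] [0.13046766 0.04932407]
```

View pics/ov.png

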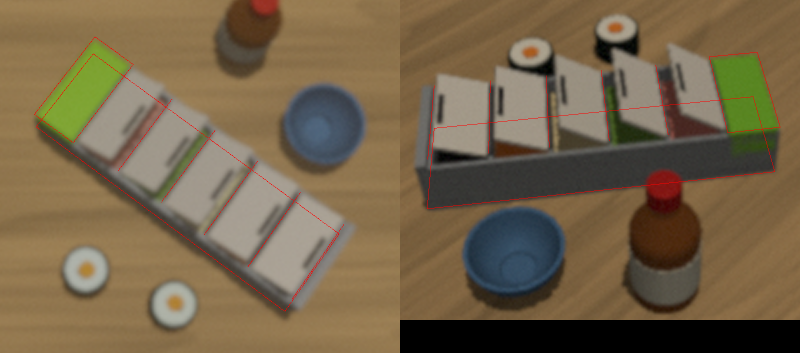

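```bash
cat > fit2.py <<'E'
from h import *
ct,cs=manip.calibration('top'),manip.calibration('scene')
f=np.array
H=[110,66,22,-22,-66]
def tpts(zr): return f([[42,150,52],[-42,150,52]]+[[38,h,52] for h in H]+[[-38,h,52] for h in H[:4]]+[[42,-120,zr],[-42,-120,zr]])/1e3
tu=f([[163,70],[62,202],[222,115],[283,162],[358,213],[433,265],[510,325],[132,243],[205,290],[278,340],[350,393],[603,382],[510,525]])/4+[234.6,149.6]
def spts(zr): return f([[-42,150,52],[42,150,52]]+[[38,h,52] for h in H]+[[42,-120,0],[42,150,0],[42,-120,zr],[-42,-120,zr]])/1e3
su=f([[668,103],[710,243],[610,243],[500,253],[390,268],[277,280],[165,295],[55,390],[703,320],[30,315],[42,163]])/3.75+[134.6,189.6]
def r(p):
    q=[*p[:3],0];return np.r_[(proj(ct,w(tpts(p[3]*1e3),q))+p[4:6]-tu).ravel(),(proj(cs,w(spts(p[3]*1e3),q))+p[6:8]-su).ravel(),p[4:8]/1.]
s=least_squares(r,[.56,-.085,-.65,.05,0,0,0,0],loss='soft_l1')
print(s.x.round(4),np.degrees(s.x[2]));print(r(s.x)[:-4].reshape(-1,2).round(1).tolist())
q=f([*s.x[:3],0]);np.save('q.npy',q)
print('start',w([0,.13,.052],q),'finish',w([0,-.11,.052],q))
# lid angles, scene free-edge corner on -x side
E
python3 fit2.py
```

```text
[ 0.5639 -0.0861 -0.6403  0.0504 -0.1605 -0.3566 -0.2181  0.368 ] -36.687766819213536
[[-0.7, -2.0], [-0.9, -2.0], [-0.4, -0.1], [2.4, 1.1], [1.8, 1.4], [1.3, 1.6], [0.4, -0.2], [-0.7, -1.9], [-0.7, -0.3], [-0.6, 0.5], [-0.1, 0.8], [0.7, 0.4], [0.0, -0.2], [-0.1, -1.1], [0.5, -1.1], [0.6, -0.1], [0.7, 0.5], [0.5, -0.3], [0.6, -0.3], [0.2, -1.0], [-1.1, 1.8], [-0.3, 0.7], [-1.2, 0.3], [-0.6, 0.3]]
start [[0.64157549 0.01815857 0.052     ]] finish [[ 0.49818655 -0.1742982   0.052     ]]
```

```bash
cat >> h.py <<'E'
from scipy.spatial.transform import Rotation as Ro
def tool():
    s=manip.get_state(); R=Ro.from_quat(np.roll(s['ee_rot'],-1)).as_matrix(); return s,R
E
cat > st.py <<'E'
from h import *
s,R=tool(); q=np.load('q.npy')
print('t',s['clock'],'w',s['width'],'F',s['contact_force'].round(2)); print('R cols world',R.round(3).tolist())
tip=s['position']+R@[.173,0,0]
C=w(np.eye(3),[0,0,q[2],0]).T # cols caddy axes
print('tip caddy mm',((tip-[q[0],q[1],0])@C*1e3).round(1),'tip world',tip.round(4))
print('tool axes in caddy',(C.T@R).round(3).tolist())
for sg in (1,-1):
  for ax in (0,1):
    y=sg*C[:,ax]; x=np.array([0,0,-1.]); T=np.c_[x,y,np.cross(x,y)]
    print('jaw +-',sg,'xy'[ax],'rotvec tool deg',np.degrees(Ro.from_matrix(R.T@T).as_rotvec()).round(2))
for nm,P in [('above start',[0,.13,.112]),('start',[0,.13,.052]),('finish',[0,-.11,.052])]:
  print(nm,'shift tool mm',(R.T@(w(P,q)[0]-tip)*1e3).round(1))
E
python3 st.py
```

```text
t 0.15 w 0.08540060961770071 F [-1.09 -0.1   0.68]
R cols world [[-0.0, 0.419, -0.908], [0.001, -0.908, -0.419], [-1.0, -0.001, -0.0]]
tip caddy mm [   1.3 -542.1  231.1] tip world [ 0.241  -0.5216  0.2311]
tool axes in caddy [[-0.001, 0.879, -0.477], [0.001, -0.477, -0.879], [-1.0, -0.001, -0.0]]
jaw +- 1 x rotvec tool deg [-28.52  -0.03   0.07]
jaw +- 1 y rotvec tool deg [-1.1852e+02 -8.0000e-02  4.0000e-02]
jaw +- -1 x rotvec tool deg [1.5148e+02 1.0000e-01 4.0000e-02]
jaw +- -1 y rotvec tool deg [6.148e+01 3.000e-02 7.000e-02]
above start shift tool mm [ 119.6 -321.9 -590. ]
start shift tool mm [ 179.6 -321.8 -590. ]
finish shift tool mm [ 179.4 -207.2 -379.1]
```

Emit:
{"fn": "arm_command", "kwargs": {"targets": [{"dp": [0, 0, 0], "turn": [-7.13, 0, 0], "grip": -1}, {"dp": [0, 0, 0], "turn": [-7.13, 0, 0], "grip": -1}, {"dp": [0, 0, 0], "turn": [-7.13, 0, 0], "grip": -1}, {"dp": [0, 0, 0], "turn": [-7.13, 0, 0], "grip": -1}, {"dp": [0, 0, -0.03], "turn": [0, 0, 0], "grip": -1}, {"dp": [0, 0, -0.04], "turn": [0, 0, 0], "grip": -1}, {"dp": [0, 0, -0.04], "turn": [0, 0, 0], "grip": -1}, {"dp": [0, 0, -0.04], "turn": [0, 0, 0], "grip": -1}], "grip_force": 20}}

```text
clock: 0.95
position: [0.3313, -0.4005, 0.4044]
ee_rot: [0.317, 0.632, 0.317, -0.632]
contact_force: [0.2, -0.5, 0.3]
width: 0.0001
```

Emit:
{"fn": "arm_command", "kwargs": {"targets": [{"dp": [0, 0, -0.04], "turn": [0, 0, 0], "grip": -1}, {"dp": [0, 0, -0.04], "turn": [0, 0, 0], "grip": -1}, {"dp": [0, 0, -0.04], "turn": [0, 0, 0], "grip": -1}, {"dp": [0, 0, -0.04], "turn": [0, 0, 0], "grip": -1}, {"dp": [0, 0, -0.04], "turn": [0, 0, 0], "grip": -1}, {"dp": [0, 0, -0.04], "turn": [0, 0, 0], "grip": -1}, {"dp": [0, 0, -0.04], "turn": [0, 0, 0], "grip": -1}, {"dp": [0, 0, -0.04], "turn": [0, 0, 0], "grip": -1}]}}

```text
clock: 1.75
position: [0.5226, -0.1436, 0.4045]
ee_rot: [-0.317, -0.632, -0.317, 0.632]
contact_force: [0.3, -0.2, 0.3]
width: 0.0003
```

```bash
python3 st.py
```

```text
t 1.75 w 0.00029776202799864493 F [ 0.35 -0.18  0.33]
R cols world [[-0.0, 0.802, -0.597], [-0.0, -0.597, -0.802], [-1.0, -0.0, 0.0]]
tip caddy mm [  1.2 -70.8 231.5] tip world [ 0.5226 -0.1436  0.2315]
tool axes in caddy [[-0.0, 1.0, 0.0], [-0.0, 0.0, -1.0], [-1.0, -0.0, 0.0]]
jaw +- 1 x rotvec tool deg [0.01 0.02 0.01]
jaw +- 1 y rotvec tool deg [-8.999e+01  0.000e+00  2.000e-02]
jaw +- -1 x rotvec tool deg [-1.7999e+02 -2.0000e-02  2.0000e-02]
jaw +- -1 y rotvec tool deg [ 9.001e+01  2.000e-02 -0.000e+00]
above start shift tool mm [ 119.4   -1.1 -200.8]
start shift tool mm [ 179.4   -1.1 -200.8]
finish shift tool mm [179.5  -1.2  39.2]
```

```bash
cat > look.py <<'E'
import sys
from h import *
n,out=sys.argv[1:3]
c=manip.calibration(n); im=manip.get_image(n)[:,:,::-1].copy(); cv2.imwrite(f'pics/{out}_raw.png',im); np.save(f'{out}_c.npy',c,allow_pickle=True)
q=np.load('q.npy')
for P in [[[42,150,52],[-42,150,52],[-42,110,52],[42,110,52]],[[42,150,50],[-42,150,50],[-42,-120,50],[42,-120,50]]]+[[[38,h,52],[-38,h,52]] for h in (66,22,-22,-66)]:
    cv2.polylines(im,[proj(c,w(np.array(P)/1e3,q)).astype(int).reshape(-1,1,2)],True,(0,0,255),1)
cv2.imwrite(f'pics/{out}.png',im)
E
python3 look.py wrist w1
```

```text
(no output)
```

View pics/w1.png

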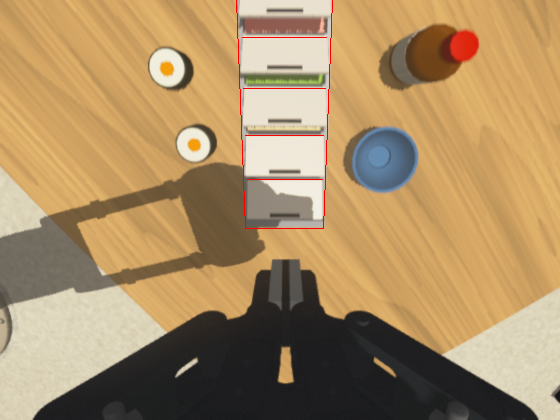

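The wrist view shows the row straight ahead. The outline predicted from my fit lies on the rims, from (245,228) and (323,228) up to (240,0) and (328,0), within about 2 px. The bottle, dish and rolls are well off the row.

Emit:
{"fn": "arm_command", "kwargs": {"targets": [{"dp": [0, -0.001, -0.03], "turn": [0, 0, 0], "grip": -1}, {"dp": [0, 0, -0.04], "turn": [0, 0, 0], "grip": -1}, {"dp": [0, 0, -0.04], "turn": [0, 0, 0], "grip": -1}, {"dp": [0, 0, -0.04], "turn": [0, 0, 0], "grip": -1}, {"dp": [0, 0, -0.03], "turn": [0, 0, 0], "grip": -1}, {"dp": [0, 0, -0.021], "turn": [0, 0, 0], "grip": -1}, {"dp": [0.02, 0, 0], "turn": [0, 0, 0], "grip": -1}, {"dp": [0.035, 0, 0], "turn": [0, 0, 0], "grip": -1}]}}

```text
clock: 2.6
position: [0.6425, 0.0174, 0.3512]
ee_rot: [0.319, 0.634, 0.317, -0.63]
contact_force: [-0.2, -1.2, 0.1]
width: 0.0003
```

Emit:
{"fn": "arm_command", "kwargs": {"targets": [{"dp": [0.04, 0, 0], "turn": [0, 0, 0], "grip": -1}, {"dp": [0.035, 0, 0], "turn": [0, 0, 0], "grip": -1}, {"dp": [0.02, 0, 0], "turn": [0, 0, 0], "grip": -1}, {"dp": [0.01, 0, 0], "turn": [0, 0, 0], "grip": -1}, {"dp": [0, 0, 0], "turn": [0, 0, 0], "grip": -1}]}}

```text
clock: 3.1
position: [0.6408, 0.0166, 0.2431]
ee_rot: [-0.317, -0.631, -0.318, 0.633]
contact_force: [0.4, -0.6, 1.2]
width: 0.0001
```

```bash
python3 st.py; python3 look.py scene s1; python3 look.py wrist w2; python3 -c "
import cv2
a=cv2.imread('pics/s1_raw.png')[120:330,120:360];cv2.imwrite('pics/s1z.png',cv2.resize(a,None,fx=2.8,fy=2.8,interpolation=cv2.INTER_CUBIC))"
```

```text
t 3.1 w 0.00010676107398148977 F [ 0.4  -0.64  1.17]
R cols world [[-0.003, 0.802, -0.597], [0.0, -0.597, -0.802], [-1.0, -0.003, 0.002]]
tip caddy mm [-1.000e-01  1.279e+02  7.010e+01] tip world [0.6402 0.0166 0.0701]
tool axes in caddy [[-0.003, 1.0, -0.0], [-0.002, -0.0, -1.0], [-1.0, -0.003, 0.002]]
jaw +- 1 x rotvec tool deg [-0.    0.1   0.15]
jaw +- 1 y rotvec tool deg [-9.e+01 -4.e-02  2.e-01]
jaw +- -1 x rotvec tool deg [ 1.8e+02  2.4e-01 -1.6e-01]
jaw +- -1 y rotvec tool deg [9.e+01 2.e-01 4.e-02]
above start shift tool mm [-41.9   0.   -2. ]
start shift tool mm [18.1  0.2 -2.1]
finish shift tool mm [1.860e+01 2.000e-01 2.379e+02]
```

View pics/s1z.png

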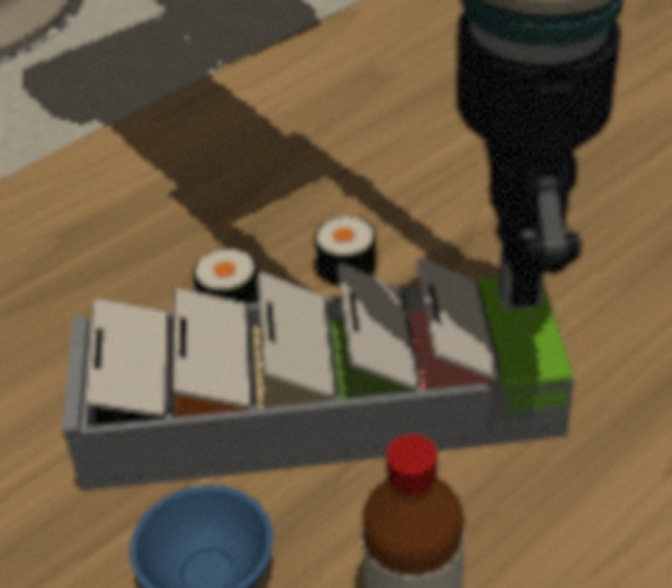

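View pics/w2.png

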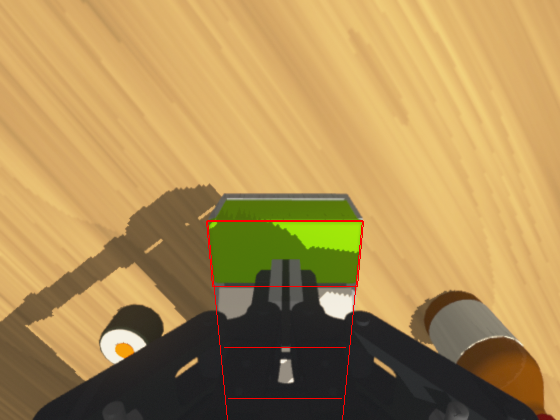

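Scene and wrist views show the closed fingertips over the green block, at about (285,270) in the wrist view, centred on the row. All five lids are still open. Next I lower until they touch.

Emit:
{"fn": "arm_command", "kwargs": {"targets": [{"dp": [0.006, 0, 0], "turn": [0, 0, 0], "grip": -1}, {"dp": [0.005, 0, 0], "turn": [0, 0, 0], "grip": -1}, {"dp": [0.003, 0, 0], "turn": [0, 0, 0], "grip": -1}, {"dp": [0, 0, 0], "turn": [0, 0, 0], "grip": -1}, {"dp": [0, 0, 0], "turn": [0, 0, 0], "grip": -1}]}}

```text
clock: 3.7
position: [0.6412, 0.0167, 0.2307]
ee_rot: [0.317, 0.632, 0.317, -0.632]
contact_force: [-0.7, -0.3, 0.3]
width: -0.0003
```

```bash
python3 st.py | sed -n '1p;3p'
```

```text
t 3.7 w -0.000331511740468545 F [-0.67 -0.26  0.31]
tip caddy mm [  0.6 128.6  57.7] tip world [0.6412 0.0167 0.0577]
```

Emit:
{"fn": "arm_command", "kwargs": {"targets": [{"dp": [0.002, 0, 0], "turn": [0, 0, 0], "grip": -1}, {"dp": [0.001, 0, 0], "turn": [0, 0, 0], "grip": -1}, {"dp": [0, 0, 0], "turn": [0, 0, 0], "grip": -1}]}}

```text
clock: 4.0
position: [0.6411, 0.0167, 0.2275]
ee_rot: [-0.317, -0.632, -0.317, 0.632]
contact_force: [0.9, -0.5, 0.9]
width: 0.0001
```

Emit:
{"fn": "arm_command", "kwargs": {"targets": [{"dp": [0.001, 0, 0], "turn": [0, 0, 0], "grip": -1}, {"dp": [0, 0, 0], "turn": [0, 0, 0], "grip": -1}]}}

```text
clock: 4.2
position: [0.6412, 0.0167, 0.2266]
ee_rot: [-0.317, -0.632, -0.317, 0.632]
contact_force: [1.0, -0.1, -0.0]
width: 0.0001
```

Emit:
{"fn": "arm_command", "kwargs": {"targets": [{"dp": [0.001, 0, 0], "turn": [0, 0, 0], "grip": -1}, {"dp": [0, 0, 0], "turn": [0, 0, 0], "grip": -1}]}}

```text
clock: 4.4
position: [0.6412, 0.0167, 0.2256]
ee_rot: [-0.317, -0.632, -0.317, 0.632]
contact_force: [0.3, 0.5, -0.3]
width: 0.0001
```

Emit:
{"fn": "arm_command", "kwargs": {"targets": [{"dp": [0.0005, 0, 0], "turn": [0, 0, 0], "grip": -1}, {"dp": [0, 0, 0], "turn": [0, 0, 0], "grip": -1}]}}

```text
clock: 4.6
position: [0.6412, 0.0167, 0.2255]
ee_rot: [0.317, 0.632, 0.317, -0.632]
contact_force: [-0.8, 0.4, 1.9]
width: -0.0001
```

Emit:
{"fn": "arm_command", "kwargs": {"targets": [{"dp": [0.0005, 0, 0], "turn": [0, 0, 0], "grip": -1}, {"dp": [0, 0, 0], "turn": [0, 0, 0], "grip": -1}]}}

```text
clock: 4.8
position: [0.6411, 0.0167, 0.2255]
ee_rot: [0.317, 0.632, 0.317, -0.632]
contact_force: [-1.8, 0.1, 5.0]
width: 0.0002
```

Emit:
{"fn": "arm_command", "kwargs": {"targets": [{"dp": [0.0005, 0, 0], "turn": [0, 0, 0], "grip": -1}, {"dp": [0, 0, 0], "turn": [0, 0, 0], "grip": -1}]}}

```text
clock: 5.0
position: [0.6411, 0.0167, 0.2255]
ee_rot: [0.317, 0.632, 0.317, -0.632]
contact_force: [-2.7, 0.7, 7.1]
width: -0.0001
```

Contact at TCP z ≈ 0.2255, about 5 N per mm. I raise to about 1 mm above the surface and sweep.

Emit:
{"fn": "arm_command", "kwargs": {"targets": [{"dp": [-0.0023, 0, 0], "turn": [0, 0, 0], "grip": -1}, {"dp": [0, 0, 0.003], "turn": [0, 0, 0], "grip": -1}, {"dp": [0, 0, 0.005], "turn": [0, 0, 0], "grip": -1}, {"dp": [0, 0, 0.006], "turn": [0, 0, 0], "grip": -1}, {"dp": [0, 0, 0.006], "turn": [0, 0, 0], "grip": -1}]}}

```text
clock: 5.5
position: [0.6291, 0.0002, 0.2264]
ee_rot: [0.317, 0.632, 0.317, -0.632]
contact_force: [-0.4, 0.2, -0.7]
width: -0.0004
```

Emit:
{"fn": "arm_command", "kwargs": {"targets": [{"dp": [0, 0, 0.006], "turn": [0, 0, 0], "grip": -1}, {"dp": [0, 0, 0.006], "turn": [0, 0, 0], "grip": -1}, {"dp": [0, 0, 0.006], "turn": [0, 0, 0], "grip": -1}, {"dp": [0, 0, 0.006], "turn": [0, 0, 0], "grip": -1}]}}

```text
clock: 5.9
position: [0.6145, -0.0191, 0.2264]
ee_rot: [-0.317, -0.632, -0.317, 0.632]
contact_force: [-0.1, 0.1, 0.7]
width: -0.0004
```

```bash
python3 st.py | sed -n '1p;3p'; python3 look.py scene s2; python3 -c "
import cv2
a=cv2.imread('pics/s2_raw.png')[150:310,120:360];cv2.imwrite('pics/s2z.png',cv2.resize(a,None,fx=3.3,fy=3.3,interpolation=cv2.INTER_CUBIC))"
```

```text
t 5.9 w -0.00038757732991876376 F [-0.09  0.09  0.7 ]
tip caddy mm [ 0.5 83.9 53.4] tip world [ 0.6144 -0.0191  0.0534]
```

View pics/s2z.png

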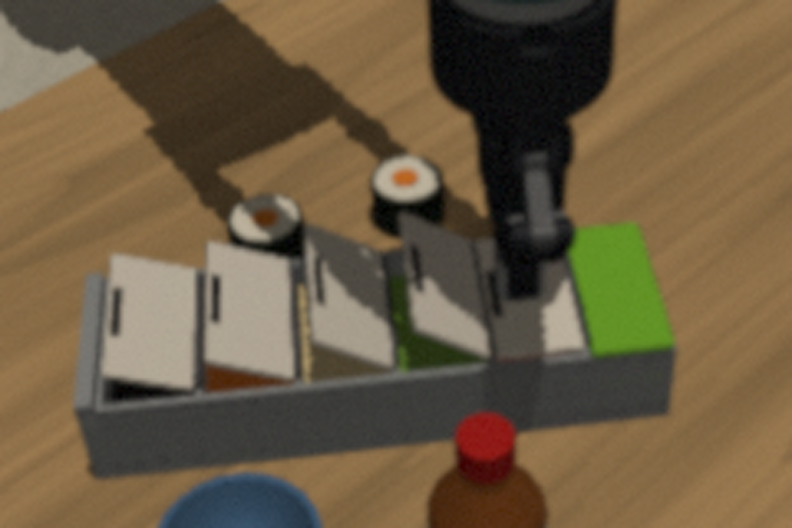

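Lid 1 is flat, lids 2–5 are still open and the caddy has not moved. I keep sweeping.

Emit:
{"fn": "arm_command", "kwargs": {"targets": [{"dp": [0, 0, 0.006], "turn": [0, 0, 0], "grip": -1}, {"dp": [0, 0, 0.006], "turn": [0, 0, 0], "grip": -1}, {"dp": [0, 0, 0.006], "turn": [0, 0, 0], "grip": -1}, {"dp": [0, 0, 0.006], "turn": [0, 0, 0], "grip": -1}, {"dp": [0, 0, 0.006], "turn": [0, 0, 0], "grip": -1}, {"dp": [0, 0, 0.006], "turn": [0, 0, 0], "grip": -1}, {"dp": [0, 0, 0.006], "turn": [0, 0, 0], "grip": -1}, {"dp": [0, 0, 0.006], "turn": [0, 0, 0], "grip": -1}]}}

```text
clock: 6.75
position: [0.5859, -0.0576, 0.2264]
ee_rot: [-0.317, -0.632, -0.317, 0.632]
contact_force: [-0.8, -0.2, 0.2]
width: -0.0001
```

Emit:
{"fn": "arm_command", "kwargs": {"targets": [{"dp": [0, 0, 0.006], "turn": [0, 0, 0], "grip": -1}, {"dp": [0, 0, 0.006], "turn": [0, 0, 0], "grip": -1}, {"dp": [0, 0, 0.006], "turn": [0, 0, 0], "grip": -1}, {"dp": [0, 0, 0.006], "turn": [0, 0, 0], "grip": -1}, {"dp": [0, 0, 0.006], "turn": [0, 0, 0], "grip": -1}]}}

```text
clock: 7.25
position: [0.5679, -0.0816, 0.2264]
ee_rot: [-0.317, -0.632, -0.317, 0.632]
contact_force: [-0.5, 0.3, 0.7]
width: 0.0003
```

```bash
python3 st.py | sed -n '1p;3p'; python3 look.py scene s3; python3 -c "
import cv2
a=cv2.imread('pics/s3_raw.png')[150:310,120:360];cv2.imwrite('pics/s3z.png',cv2.resize(a,None,fx=3.3,fy=3.3,interpolation=cv2.INTER_CUBIC))"
```

```text
t 7.25 w 0.0003398678219481464 F [-0.46  0.32  0.73]
tip caddy mm [ 0.5  5.9 53.4] tip world [ 0.5679 -0.0816  0.0534]
```

View pics/s3z.png

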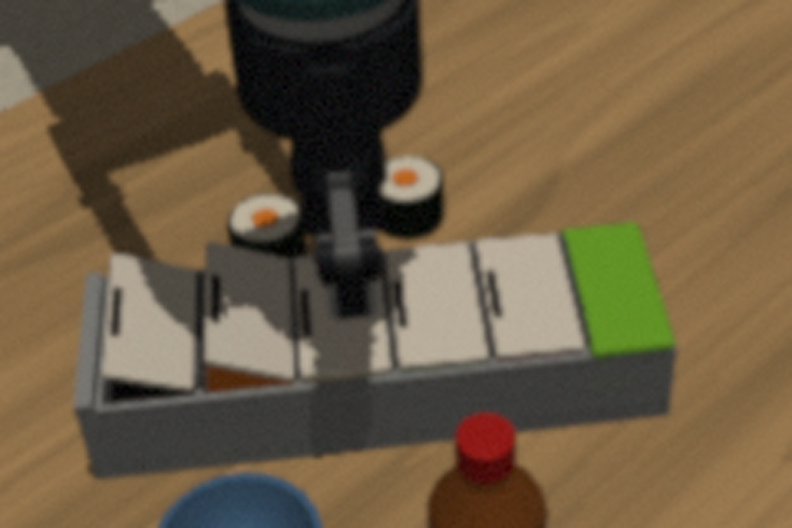

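Lids 1–3 are shut and 4–5 open, with nothing shifted. I continue to y ≈ -102 mm.

Emit:
{"fn": "arm_command", "kwargs": {"targets": [{"dp": [0, 0, 0.006], "turn": [0, 0, 0], "grip": -1}, {"dp": [0, 0, 0.006], "turn": [0, 0, 0], "grip": -1}, {"dp": [0, 0, 0.006], "turn": [0, 0, 0], "grip": -1}, {"dp": [0, 0, 0.006], "turn": [0, 0, 0], "grip": -1}, {"dp": [0, 0, 0.006], "turn": [0, 0, 0], "grip": -1}, {"dp": [0, 0, 0.006], "turn": [0, 0, 0], "grip": -1}, {"dp": [0, 0, 0.006], "turn": [0, 0, 0], "grip": -1}, {"dp": [0, 0, 0.006], "turn": [0, 0, 0], "grip": -1}]}}

```text
clock: 8.1
position: [0.5393, -0.1201, 0.2264]
ee_rot: [-0.317, -0.632, -0.317, 0.632]
contact_force: [0.1, -0.5, 1.1]
width: -0.0001
```

Emit:
{"fn": "arm_command", "kwargs": {"targets": [{"dp": [0, 0, 0.006], "turn": [0, 0, 0], "grip": -1}, {"dp": [0, 0, 0.006], "turn": [0, 0, 0], "grip": -1}, {"dp": [0, 0, 0.006], "turn": [0, 0, 0], "grip": -1}, {"dp": [0, 0, 0.006], "turn": [0, 0, 0], "grip": -1}, {"dp": [0, 0, 0.006], "turn": [0, 0, 0], "grip": -1}, {"dp": [0, 0, 0.006], "turn": [0, 0, 0], "grip": -1}, {"dp": [0, 0, 0.006], "turn": [0, 0, 0], "grip": -1}, {"dp": [0, 0, 0.006], "turn": [0, 0, 0], "grip": -1}]}}

```text
clock: 8.9
position: [0.5106, -0.1586, 0.2265]
ee_rot: [-0.317, -0.632, -0.317, 0.632]
contact_force: [0.4, 0.0, 0.4]
width: -0.0001
```

Emit:
{"fn": "arm_command", "kwargs": {"targets": [{"dp": [0, 0, 0.006], "turn": [0, 0, 0], "grip": -1}, {"dp": [0, 0, 0.006], "turn": [0, 0, 0], "grip": -1}, {"dp": [0, 0, 0], "turn": [0, 0, 0], "grip": -1}, {"dp": [0, 0, 0], "turn": [0, 0, 0], "grip": -1}]}}

```text
clock: 9.3
position: [0.5037, -0.1679, 0.2265]
ee_rot: [0.317, 0.632, 0.317, -0.632]
contact_force: [-0.7, -0.0, 0.1]
width: 0.0001
```

```bash
python3 st.py | sed -n '1p;3p'; python3 look.py scene s4; python3 -c "
import cv2
a=cv2.imread('pics/s4_raw.png')[150:310,120:360];cv2.imwrite('pics/s4z.png',cv2.resize(a,None,fx=3.3,fy=3.3,interpolation=cv2.INTER_CUBIC))"
```

```text
t 9.3 w 8.68163428341274e-05 F [-0.74 -0.01  0.06]
tip caddy mm [   0.6 -101.5   53.5] tip world [ 0.5037 -0.1679  0.0535]
```

View pics/s4z.png

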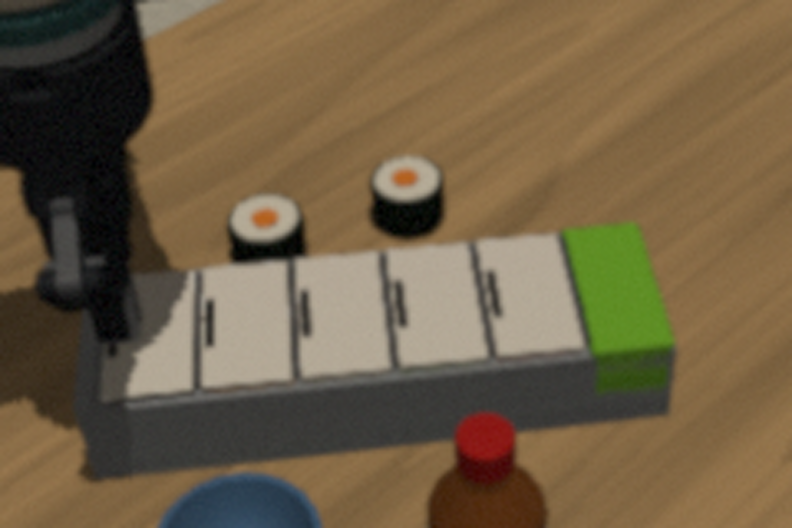

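All five lids are flat. Now I lift clear.

Emit:
{"fn": "arm_command", "kwargs": {"targets": [{"dp": [-0.01, 0, 0], "turn": [0, 0, 0], "grip": -1}, {"dp": [-0.03, 0, 0], "turn": [0, 0, 0], "grip": -1}, {"dp": [-0.04, 0, 0], "turn": [0, 0, 0], "grip": -1}, {"dp": [-0.04, 0, 0], "turn": [0, 0, 0], "grip": -1}, {"dp": [-0.03, 0, 0.02], "turn": [0, 0, 0], "grip": -1}, {"dp": [0, 0, 0.03], "turn": [0, 0, 0], "grip": -1}, {"dp": [0, 0, 0.02], "turn": [0, 0, 0], "grip": -1}, {"dp": [0, 0, 0], "turn": [0, 0, 0], "grip": -1}]}}

```text
clock: 10.15
position: [0.461, -0.225, 0.3777]
ee_rot: [-0.317, -0.632, -0.316, 0.632]
contact_force: [-0.5, -0.2, -0.7]
width: -0.0003
```

Emit:
{"fn": "arm_command", "kwargs": {"targets": [{"dp": [0, 0, 0], "turn": [0, 0, 0], "grip": -1}, {"dp": [0, 0, 0], "turn": [0, 0, 0], "grip": -1}]}}

```text
clock: 10.35
position: [0.4624, -0.2232, 0.3766]
ee_rot: [0.317, 0.632, 0.318, -0.632]
contact_force: [-0.0, 0.5, 0.1]
width: 0.0002
```

```bash
python3 st.py | sed -n '1p;3p'; python3 look.py scene s5; python3 -c "
import cv2
a=cv2.imread('pics/s5_raw.png');b=cv2.imread('pics/scene0.png')
z=lambda a:cv2.resize(a[180:350,130:330],None,fx=2,fy=2,interpolation=cv2.INTER_CUBIC)
cv2.imwrite('pics/s5z.png',cv2.hconcat([z(b),z(a)]))"
```

```text
t 10.35 w 0.00020000574504617144 F [-0.01  0.45  0.13]
tip caddy mm [   0.5 -170.5  203.6] tip world [ 0.4625 -0.2232  0.2036]
```

View pics/s5z.png

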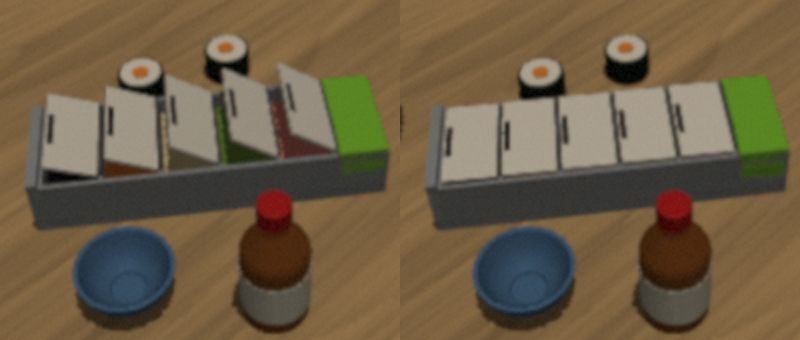

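Before (left) and after (right): all lids are flat, and the caddy and bystanders sit at the same pixels. I hand the job in.

```bash
python3 -c "
from rig import manip
print(manip.sign_off())"
```

```text
the job is handed in; nothing more can be done
None
```

All five lids are shut. I closed the fingers, found the surface by touching the green block lightly (about 7 N), then rose about 1 mm. From there I swept along the centre line, from caddy y ≈ +129 mm to -101 mm, in one low pass. Views partway through showed the lids shutting in order from the green end. I then lifted clear and handed the job in at about 10.4 s.

**Last checks:**
- **Lids:** in the final picture all five look flat. I judged this by eye and did not measure the angles.
- **Caddy and bystanders:** the caddy, bottle, dish and both rolls sit at the same pixels as before the sweep.
- **Hand:** the fingertips are about 150 mm above the row and past its far end, with no contact force beyond sensor noise (under 1 N).

**Disagreement:** the first camera fit left errors of up to about 2 px (2–3 mm). The wrist picture and the touch on the block then agreed with the fit to within about 2 mm sideways and 0.5 mm in height. No check failed.

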